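# Take the lamp tube out of a grow-light fitting

## Task

This grow-light fitting is due for a new lamp. With the old lamp still in place turn the dimmer knob on the control box fully anticlockwise to its stop; then, without forcing anything, push the lamp lengthways into its sprung end under the low hood until the other end is free, tilt that end up and draw the lamp out diagonally between the hood and the control box. Finish while still gripping the lamp, held still in the air with all of it higher than the control box, and leave the other things on the bench where they are.

Things in the scene. Friction and masses are not known exactly. Their poses are not given: they have to be found in the camera images.
- fitting: White sheet-metal grow-light fitting on its back, open face up, fixed to the bench; 450 x 190 mm. Origin: on the bench under the middle of the open part; x axis lengthways from the low spring hood (-x end) to the tall control box (+x end), z up. Open part: x -105 to 105 mm, floor at z = 6, flat within 60 mm of the middle, then flanks slope up to tray sides 62 mm high at y = +-91 mm.
- hood_lip (a point): Middle of the lower edge of the spring hood's top, beneath which the lamp must pass: fitting frame (-105, 0, 76) mm. Hood: x -245 to -105, 80 mm high. Below the lip its mouth is 60 mm wide, from floor (z = 6) to lip. In the mouth, x -118 to -106, is the lamp rest: top z = 23, horns up to z = 33 beside the lamp at y = +-17 mm. Hollow behind, to x = -183 mm.
- box_edge (a point): Middle of the top inner edge of the control box, over which the lamp must pass: fitting frame (105, 0, 130) mm. The box fills x 105 to 205 mm, the full 190 mm width, and is 130 mm high.
- socket (a point): Mouth of the fixed lamp socket in the control box's inner face, on the lamp's axis: fitting frame (105, 0, 36) mm. A recess 34 mm wide, 24 mm deep, from z = 23 to z = 57 mm.
- lamp: Straight LED tube, 260 mm long, 26 mm diameter, milky white, aluminium end caps, about 130 g. Origin at its middle; x axis along it from spring end to socket end (it can roll). At the start it lies along the fitting's x, axis at z = 36 mm, middle at about x = -5 mm in the fitting's frame: socket end 20 mm deep in the socket, spring end 30 mm under the hood at the plunger.
- lamp_spring_end (a point): Centre of the lamp's end face at its spring end (130 mm from the middle).
- lamp_socket_end (a point): Centre of the lamp's end face at its socket end (130 mm from the middle).
- plunger (a joint): Sprung contact plunger under the spring hood, on the lamp's axis (nose 18 mm diameter, centre at z = 36 mm). 0: fully out, nose at x = -136 mm in the fitting's frame; grows in metres as the lamp pushes it in towards -x, to its stop at 0.045. Takes about 2 N to start and 4.5 N at the stop, and springs back.
- dimmer_grip (a point): Point on the dimmer knob's axis at the height to grip it, 37 mm above the control box's top (x = +160 mm, y = 0 in the fitting's frame). The knob, in black plastic, is a disc 44 mm in diameter with an upright bar grip across it, 42 mm long, 14 mm thick and 32 mm high; the bar's top is 7 mm above this point and the disc's top 23 mm below it.
- dimmer (a joint): Angle of the dimmer knob in rad. 0: fully anticlockwise (seen from above), at its stop, off, the bar grip lying along the fitting's x axis and its white mark towards the lamp; grows clockwise to a stop at 4.7 (full light). Stiff enough to stay where it is left (0.04 N m).
- lamp_box: Bystander: slim lamp carton, 285 x 36 x 36 mm, lying on the bench beyond the fitting. Origin at the centre of its underside, x along its length.
- bottle: Bystander: white plastic bottle, 72 mm diameter, 165 mm tall. Origin at the centre of its underside.
- tub: Bystander: white plastic tub with a lid, 90 mm diameter, 85 mm tall. Origin at the centre of its underside.
- screwdriver: Bystander: screwdriver, 200 mm long, lying on the bench. Origin at its middle, on the underside.

How it is judged:
By the outcome, as a careful person would: the job done as asked, in the order asked, and still so for the second after the job is handed in, while the arm keeps its last pose, push and grip.
It also fails if it takes over 67 s, if anything falls off the work surface, if the arm or the gripper's body presses on something with over 40 N, if the wrist force passes 120 N, or if a joint passes its speed limit or range.

## Robot

A 7-joint arm with a two-finger parallel gripper is mounted at the origin on the work surface. World frame = base frame: x ahead of the robot, y to its left, z up, the work surface at z = 0. Lengths are in m, angles in rad, forces in N, time in s.
With the tool pointing down it reaches from about 0.4 to 0.85 m from the base axis. Payload 4.5 kg.
Tool frame: the origin (TCP) lies midway between the tips of the shut fingers; the grasp point (between the pads) lies 19 mm behind it; z points along the fingers, y is the direction in which the jaws open and shut (so a half turn about z gives the same grasp; the last joint's range is limited). The gripper opens to 88 mm and grips with 3 to 60 N. Pads are 18 mm wide; open, the fingers measure 123 mm over their backs; the gripper's body (75 mm by 187 mm) begins 45 mm behind the grasp point.
Start: joints at [-1.143, 0.689, -0.195, 1.565, 0.157, 0.902, -0.215], TCP at [0.24, 0.577, 0.239] pointing down, gripper open.
Joint ranges: [-3.01, 3.01], [-0.46, 2.08], [-1.47, 1.51], [0.13, 2.56], [-1, 4.14], [0.04, 2.09], [-2.66, 2.66]. Speed limits (rad/s): [2.57, 2.57, 3.14, 3.14, 3.14, 3.14, 3.14].

## Interface

Orientations are given as a unit quaternion [x, y, z, w].
In Python, from plant import get_state, snapshot, finish_job, find_in gives the robot as it stands.
- The arm moves only by the shell command python3 -m creep 'ROWS' [OPENING] [FORCE]. ROWS is JSON, one flat list of numbers, 6 for each row, row after row: the shift along the tool's x, y, z in mm, then the turn, a rotation vector about the tool's x, y, z in degrees. In form: [tx, ty, tz, wx, wy, wz, tx, ty, tz, wx, wy, wz, ...]. A call has 1 to 5 rows; each row shifts and turns the pose as measured when the row begins, along the tool's axes as they then stand; what a row does not reach is not made up. A row lasts 1/12 s, in which the tool goes at most 41.7 mm and 7.16 degrees, less where a joint would pass 70% of its speed; a pose out of reach is approached as far as the arm can. A call is refused whole if a number of a shift passes 41.7 or a number of a turn 7.16, either way. A call with a gripper value outside its range is refused whole. OPENING is the finger opening in mm, from 0 to 88.1, set as the call begins (- or left out, the last holds). The fingers move at their own pace and stop on an object; FORCE is the grip in N (left out, the last holds). Time passes only in rows, so rows that do not move let the fingers close. It gives the time, the measured TCP pose, the force and the opening at its end, in the units of the state.
- get_state(): the state, without advancing time (a new reading comes with each control period).
- snapshot(name): name is "side" or "top"; returns a dict with "color" (480x640x3 uint8, red, green, blue), "intrinsics" (3x3 intrinsics, pixels), "extrinsics" (4x4, takes a point from world to camera coordinates). Camera axes: x right, y down, z forward; pixel columns grow to the right and rows downward; lengths in m; the calibration is good to about 2 mm. A picture is of the moment at which its call begins. There is no depth.
- finish_job(): hands the job in, once; it reports no verdict.
Trained networks look in the newest picture that a camera, given by its name, has taken for a name from the list of things; names that differ only in an ending like _2 or _b are one class to them, and where a whole thing is asked for, a point or a joint stands for the part that bears it (a point fixed in the world has none). Each returns a list of dicts, best first, with "score" (0 to 1); they miss things now and then, are a little off and sometimes report something else, mostly with a low value. They report only what shows in the picture. A call takes as long as a camera call.
- find_in(thing, camera): "xy" ([column, row] in pixels, amid what is visible of it).
The state is a dict: "clock": time; "q": joint angles; "qd": joint speeds; "joint_torque": joint torques, N m; "tool_pos": TCP position; "eef_rot": TCP orientation; "contact_force": force on the tool from outside, world axes, zero at the start; "moment": the same for the moment, N m; "opening": opening from 0.0 (shut) to 1.0 (fully open).
Only numpy, scipy, OpenCV 4.12 (cv2) and the standard library are available. Lean on these libraries where they do the work, as an engineer would, in place of code of your own. Each camera call takes 0.05 s, during which the arm holds its last target.

## Working session

There is one attempt and no reset: what is moved stays moved. The work goes in short steps, Python scripts to look and compute and a shell command to move; the robot and the scene stay as the last step left them, time stands still between calls to the robot, and variables do not carry over. Pictures are saved under pics/ and viewed, and the job is handed in when it is done.

```bash
ls; mkdir -p pics; cat > h.py <<'E'
import numpy as np,cv2,json
from plant import get_state,snapshot,finish_job,find_in
def snap(n,f=None):
    s=snapshot(n)
    if f: cv2.imwrite('pics/'+f+'.png',s['color'][:,:,::-1])
    return s
E
python3 - <<'E'
from h import *
print(get_state())
for n in('side','top'):
    s=snap(n,n+'0'); print(n,s['intrinsics'],s['extrinsics'])
    np.savez(n+'.npz',K=s['intrinsics'],T=s['extrinsics'])
    for t in ['fitting','hood_lip','box_edge','socket','lamp','lamp_spring_end','lamp_socket_end','dimmer_grip','dimmer','lamp_box','bottle','tub','screwdriver']:
        print(t,[(np.round(d['xy'],1).tolist(),round(d['score'],2)) for d in find_in(t,n)[:2]])
E
```

```text
pics
{'clock': 0.0, 'q': array([-1.14321304,  0.68998115, -0.19451357,  1.56635855,  0.15731716,
        0.90247949, -0.21508291]), 'qd': array([-0.00036582, -0.0017057 ,  0.00018026,  0.00214675,  0.00204432,
        0.00167273, -0.00045283]), 'joint_torque': array([ 7.19655909e-04, -5.27557218e+01, -1.26632206e+00, -1.53422678e+01,
       -5.25220740e-02,  6.54026109e-03,  1.70827293e-04]), 'tool_pos': array([0.2396089 , 0.57655796, 0.23790792]), 'eef_rot': array([ 1.95566187e-01,  9.80690077e-01, -9.10170111e-04, -1.07617209e-04]), 'contact_force': array([ 0.1366328 , -0.45174439, -0.11355967]), 'moment': array([-3.01963120e-02,  2.62388375e-02,  6.18873079e-05]), 'opening': 1.0019866442299803}
side [[487.15317675   0.         312.90303465]
 [  0.         487.15317675 241.92461165]
 [  0.           0.           1.        ]] [[ 0.82737873 -0.56139351 -0.01678605 -0.48797228]
 [-0.30060499 -0.41738813 -0.85756853  0.27411833]
 [ 0.47442711  0.71457993 -0.51409575  0.95018182]
 [ 0.          0.          0.          1.        ]]
fitting [([302.1, 286.4], 0.61), ([244.1, 198.1], 0.56)]
[... 640 characters left out ...]
] [[-0.02847181 -0.9994198  -0.01869259  0.02177691]
 [-0.99889262  0.02914755 -0.03693183  0.59828027]
 [ 0.03745524  0.01762037 -0.99914295  1.46706439]
 [ 0.          0.          0.          1.        ]]
fitting [([332.8, 258.0], 0.63)]
hood_lip [([331.2, 258.6], 0.62)]
box_edge [([329.3, 256.2], 0.74)]
socket [([332.2, 258.0], 0.61)]
lamp [([324.2, 252.7], 0.81)]
lamp_spring_end [([328.9, 250.1], 0.72)]
lamp_socket_end [([322.5, 251.7], 0.79)]
dimmer_grip [([259.2, 238.1], 0.59)]
dimmer [([255.6, 238.2], 0.67), ([320.7, 254.0], 0.28)]
lamp_box [([337.7, 149.9], 0.63)]
bottle [([494.6, 223.0], 0.56)]
tub [([154.1, 224.2], 0.79)]
screwdriver [([541.7, 296.1], 0.86), ([337.5, 148.6], 0.15)]
```

View pics/side0.png

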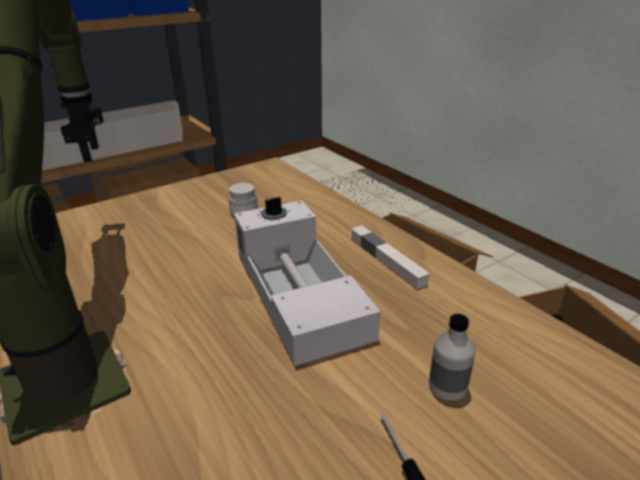

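View pics/top0.png

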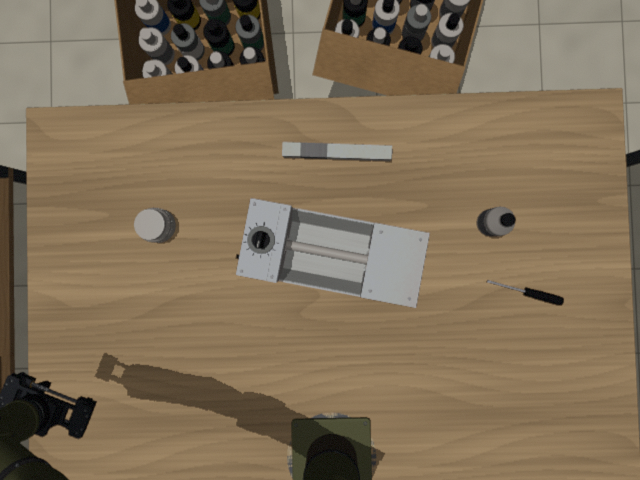

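The top view shows the control box at about (262,240) with the knob on it, the hood at about (398,265), and the lamp between them. The carton is beyond, the bottle and screwdriver are to the right, and the tub is to the left. I'll zoom in to pick corners.

```bash
python3 - <<'E'
from h import *
a=cv2.imread('pics/top0.png')[185:320,225:440];cv2.imwrite('pics/topz.png',cv2.resize(a,None,fx=3.7,fy=3.7,interpolation=cv2.INTER_CUBIC))
a=cv2.imread('pics/side0.png')[185:365,225:385];cv2.imwrite('pics/sidez.png',cv2.resize(a,None,fx=3.3,fy=3.3,interpolation=cv2.INTER_CUBIC))
E
```

```text
(no output)
```

View pics/topz.png

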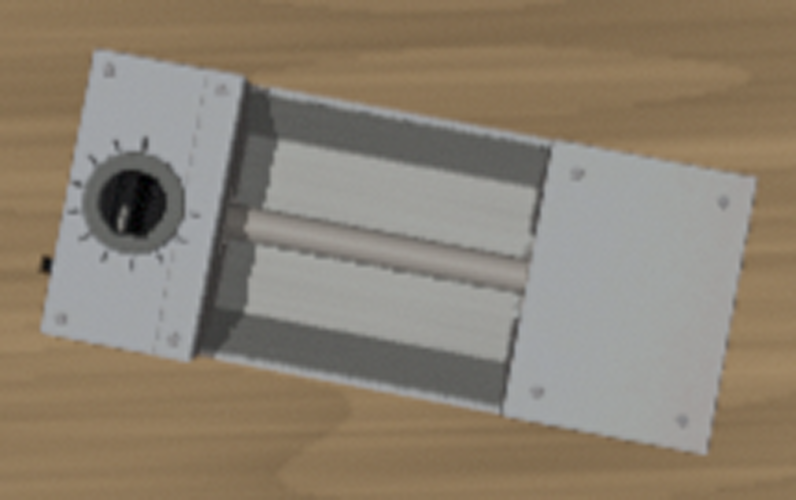

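View pics/sidez.png

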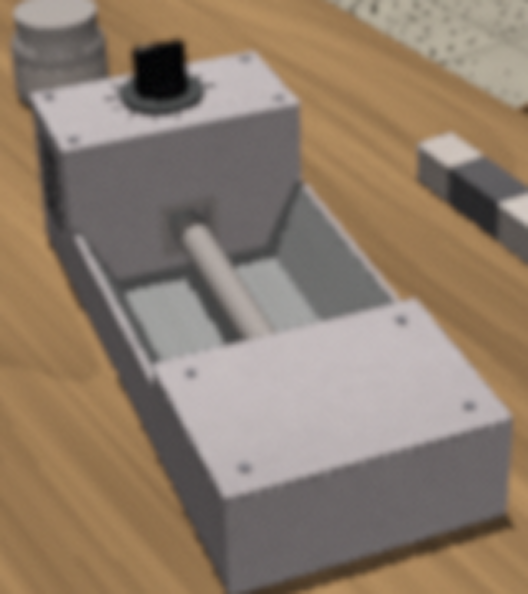

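```bash
cat >> h.py <<'E'
CAM={n:(np.load(n+'.npz')['K'],np.load(n+'.npz')['T']) for n in('side','top')}
def proj(n,P):
    K,T=CAM[n];P=np.atleast_2d(P);c=P@T[:3,:3].T+T[:3,3];u=c@K.T;return u[:,:2]/u[:,2:]
def F2W(p,v):
    x,y,z,a=v;p=np.atleast_2d(p);c,s=np.cos(a),np.sin(a)
    return np.c_[x+c*p[:,0]-s*p[:,1],y+s*p[:,0]+c*p[:,1],z+p[:,2]]
E
python3 - <<'E'
from h import *
from scipy.optimize import least_squares
F=np.array([[205,-95,130],[205,95,130],[105,-95,130],[105,95,130],[-105,-95,80],[-105,95,80],[-245,-95,80],[-245,95,80],[-245,95,0]])/1e3
t=np.array([[95,50],[41,331],[245,76],[193,360],[551,140],[503,413],[755,178],[707,453]])/3.7+[225-.37,185-.37]
s=np.array([[257,53],[31,94],[299,103],[66,152],[412,299],[155,370],[510,416],[228,497],[232,590]])/3.3+[225-.35,185-.35]
def r(v,w=(1,1)): 
    W=F2W(F,v); return np.r_[w[0]*(proj('top',W[:8])-t).ravel(),w[1]*(proj('side',W)-s).ravel()]
for w in((1,1),(1,0),(0,1)):
    o=least_squares(r,[.55,0,0,1.4],args=(w,));print(w,o.x,np.sqrt(np.mean(o.fun**2)))
    if w==(1,1): np.save('fit.npy',o.x);print(o.fun.reshape(-1,2).round(1).tolist()); v=o.x
g=F2W([[.16,0,.167],[.16,0,.174]],v);print('grip',g,proj('top',g),proj('side',g))
for c,n,k in(('top','top0',16),('side','side0',16)):
    p=proj(c,g[1])[0];x,y=p.astype(int)
    a=cv2.imread(f'pics/{n}.png')[y-16:y+17,x-18:x+19];b=cv2.resize(a,None,fx=k,fy=k,interpolation=cv2.INTER_CUBIC)
    b=cv2.convertScaleAbs(b,alpha=1.8,beta=0);cv2.circle(b,tuple(((p-[x-18,y-16]+.5)*k).astype(int)),3,(0,0,255),-1)
    for th in(0,1,1.5,2,2.5):
        q=proj(c,F2W([[.16-.021*np.cos(th),.021*np.sin(th),.174]],v))[0];cv2.circle(b,tuple(((q-[x-18,y-16]+.5)*k).astype(int)),3,(0,255,0),-1)
    cv2.imwrite(f'pics/k_{c}.png',b)
a=np.hstack([cv2.imread('pics/k_top.png')[:528,:],cv2.imread('pics/k_side.png')[:528,:]]);cv2.imwrite('pics/k.png',cv2.resize(a,(800,357)))
E
```

```text
(1, 1) [ 5.38511593e-01 -3.62094425e-03 -1.64073074e-04  1.35686019e+00] 0.80274619920703
[[-0.1, -1.0], [-0.3, 0.1], [-0.3, -0.5], [-0.9, -0.1], [0.7, -0.9], [-0.1, 0.1], [0.7, -0.9], [0.1, -0.3], [-0.9, -0.5], [-0.6, 0.1], [0.1, 0.1], [-1.2, -0.1], [1.0, -0.2], [-0.9, -1.7], [1.1, 0.4], [-0.9, 0.5], [-0.6, 2.5]]
(1, 0) [ 0.53738709 -0.00356955 -0.0086558   1.35658782] 0.2142027233360006
(0, 1) [ 0.54509755  0.00571023 -0.00797958  1.35672893] 0.5100230027390671
grip [[0.57248086 0.15273151 0.16683593]
 [0.57248086 0.15273151 0.17383593]] [[258.9630209  238.70816236]
 [258.5689131  238.6536044 ]] [[272.66133979 200.92506417]
 [272.49859341 198.45081221]]
```

View pics/k.png

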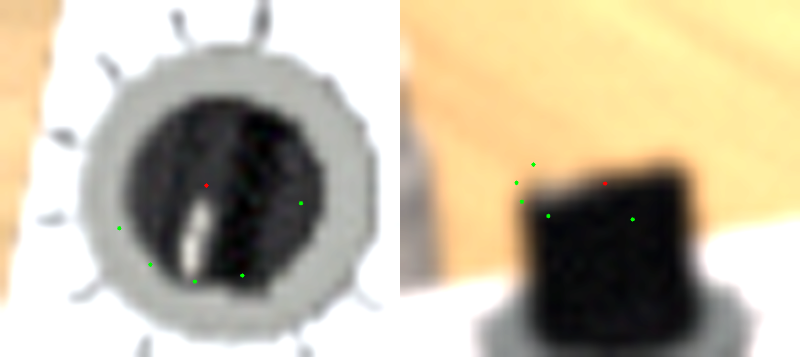

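The fitting is at (0.5385, -0.0036) with yaw 77.7°. The white mark reads a dimmer angle of about 1.6 rad. Next is a planning helper that prints the rows for me to type.

```bash
cat >> h.py <<'E'
from scipy.spatial.transform import Rotation as Ro
V=np.load('fit.npy');V[2]=0;YAW=np.degrees(V[3])
def Rdown(yaw_y):  # tool down, tool y at world yaw (deg)
    a=np.radians(yaw_y);y=np.array([np.cos(a),np.sin(a),0]);z=np.array([0,0,-1.]);return Ro.from_matrix(np.c_[np.cross(y,z),y,z])
def Rlamp(th): # gripping the lamp, y = -fitting y, tilted th deg socket end up
    R0=Rdown(YAW-90); ax=np.array([-np.sin(V[3]),np.cos(V[3]),0]); return Ro.from_rotvec(-np.radians(th)*ax)*R0
def plan(p1,R1,n=None,s=None,show=True):
    s=s or get_state();p=np.array(s['tool_pos']);R=Ro.from_quat(s['eef_rot']);p1=np.array(p1)
    w=(R.inv()*R1).as_rotvec(degrees=True);d=p1-p
    m=max(np.linalg.norm(d)*1e3/41.5,np.linalg.norm(w)/7.1);n=n or max(1,int(np.ceil(m)))
    print('clock',round(s['clock'],2),'dist mm',d.round(4)*1e3,'turn',w.round(1),'n',n,'q',s['q'].round(2),'F',s['contact_force'].round(1),'M',s['moment'].round(2))
    for i in range(n):
        t=R.inv().apply(d/n)*1e3
        print(','.join('%g'%x for x in np.r_[t,w/n].round(1)+0.),end=',\n' if i%5==4 else ', ')
        R=R*Ro.from_rotvec(w/n,degrees=True)
    print()
E
python3 - <<'E'
from h import *
g=F2W([[.16,0,.24]],V)[0]; plan(g,Rdown(YAW-180))
E
```

```text
clock 1.4 dist mm [ 332.7 -424.5    1.3] turn [ -0.   -0.  169.7] n 24 q [-1.14  0.69 -0.19  1.57  0.16  0.9  -0.22] F [-0.  -0.2 -0.3] M [-0.03  0.    0.06]
-19.6,-11,-0.1,0,0,7.1, -20.8,-8.5,-0.1,0,0,7.1, -21.7,-5.9,-0.1,0,0,7.1, -22.2,-3.2,-0.1,0,0,7.1, -22.5,-0.4,-0.1,0,0,7.1,
-22.3,2.4,-0.1,0,0,7.1, -21.9,5.1,-0.1,0,0,7.1, -21.1,7.7,-0.1,0,0,7.1, -20,10.3,-0.1,0,0,7.1, -18.6,12.7,-0.1,0,0,7.1,
-16.9,14.8,-0.1,0,0,7.1, -14.9,16.8,-0.1,0,0,7.1, -12.7,18.5,-0.1,0,0,7.1, -10.4,19.9,-0.1,0,0,7.1, -7.8,21.1,-0.1,0,0,7.1,
-5.2,21.9,-0.1,0,0,7.1, -2.4,22.3,-0.1,0,0,7.1, 0.3,22.5,-0.1,0,0,7.1, 3.1,22.3,-0.1,0,0,7.1, 5.8,21.7,-0.1,0,0,7.1,
8.4,20.8,-0.1,0,0,7.1, 10.9,19.6,-0.1,0,0,7.1, 13.3,18.1,-0.1,0,0,7.1, 15.4,16.4,-0.1,0,0,7.1,
```

```bash
python3 -m creep '[-20,-11,0,0,0,7.1,-21,-8,0,0,0,7.1,-22,-6,0,0,0,7.1,-22,-3,0,0,0,7.1,-22,0,0,0,0,7.1]' 60
python3 -m creep '[-22,2,0,0,0,7.1,-22,5,0,0,0,7.1,-21,8,0,0,0,7.1,-20,10,0,0,0,7.1,-19,13,0,0,0,7.1]'
python3 -c "
from h import *
g=F2W([[.16,0,.24]],V)[0]; plan(g,Rdown(YAW-180))"
```

```text
clock: 1.82
tool_pos: [0.3058, 0.4921, 0.2381]
eef_rot: [0.487, 0.874, 0.002, -0.004]
contact_force: [-0.4, 0.2, -0.8]
opening: 0.682
clock: 2.23
tool_pos: [0.3767, 0.3992, 0.238]
eef_rot: [0.732, 0.682, 0.001, -0.005]
contact_force: [-1.2, 0.6, -0.9]
opening: 0.679
clock 2.23 dist mm [ 195.7 -246.4    2. ] turn [-0.6 -0.1 98.2] n 14 q [-0.98  0.59  0.14  1.81 -0.12  0.74 -0.84] F [-1.2  0.6 -0.9] M [-0.09  0.05 -0.01]
-16.6,15.2,-0.4,0,0,7, -14.6,17.1,-0.4,0,0,7, -12.4,18.8,-0.3,0,0,7, -10,20.1,-0.3,0,0,7, -7.5,21.2,-0.3,0,0,7,
-4.8,22,-0.3,0,0,7, -2.1,22.4,-0.3,0,0,7, 0.6,22.5,-0.2,0,0,7, 3.4,22.2,-0.2,0,0,7, 6.1,21.6,-0.2,0,0,7,
8.7,20.7,-0.2,0,0,7, 11.1,19.5,-0.2,0,0,7, 13.4,18,-0.2,0,0,7, 15.5,16.3,-0.2,0,0,7,
```

```bash
python3 -m creep '[-17,15,0,0,0,7,-15,17,0,0,0,7,-12,19,0,0,0,7,-10,20,0,0,0,7,-8,21,0,0,0,7]'
python3 -m creep '[-5,22,0,0,0,7,-2,22,0,0,0,7,1,22,0,0,0,7,3,22,0,0,0,7,6,22,0,0,0,7]'
python3 -m creep '[9,21,0,0,0,7,11,19,0,0,0,7,13,18,0,0,0,7,15,16,0,0,0,7]'
python3 -c "
from h import *
g=F2W([[.16,0,.24]],V)[0]; plan(g,Rdown(YAW-180))
snap('top','top1');snap('side','side1')"
```

```text
clock: 2.65
tool_pos: [0.4486, 0.3063, 0.2378]
eef_rot: [0.906, 0.424, 0.001, -0.006]
contact_force: [-0.5, -0.4, -0.1]
opening: 0.682
clock: 3.07
tool_pos: [0.5192, 0.2142, 0.2373]
eef_rot: [0.992, 0.125, -0.0, -0.007]
contact_force: [-0.3, 0.4, -0.7]
opening: 0.682
clock: 3.4
tool_pos: [0.5748, 0.1403, 0.2366]
eef_rot: [0.992, -0.125, -0.002, -0.008]
contact_force: [0.1, -0.5, -0.2]
opening: 0.681
clock 3.4 dist mm [-2.4 12.4  3.4] turn [-0.9  0.3 -2.1] n 1 q [-0.64  0.72  0.6   1.7  -0.52  0.89 -1.63] F [ 0.1 -0.5 -0.2] M [-0.    0.09 -0.01]
-5.4,-11.5,-3.2,-0.9,0.3,-2.1,
```

```bash
python3 -m creep '[-5,-11,0,-0.9,0.3,-2,0,0,0,0,0,0]'
python3 -c "
from h import *
g=F2W([[.16,0,.167]],V)[0]; plan(g-[0,0,.019],Rdown(YAW-180))
snap('top','top2');snap('side','side2')
a=cv2.imread('pics/side2.png')[100:300,180:380];b=cv2.imread('pics/top2.png')[160:320,160:320]
cv2.imwrite('pics/c2.png',np.hstack([cv2.resize(a,(400,400)),cv2.resize(b,(400,400))]))"
```

```text
clock: 3.67
tool_pos: [0.5743, 0.1484, 0.2367]
eef_rot: [0.994, -0.108, 0.001, 0.002]
contact_force: [-1.0, 1.5, 0.5]
opening: 0.681
clock 3.67 dist mm [ -1.8   4.3 -88.7] turn [ 0.2 -0.2 -0.1] n 3 q [-0.67  0.72  0.61  1.69 -0.5   0.89 -1.64] F [-1.   1.5  0.5] M [ 0.21  0.15 -0.  ]
-1,-1.4,29.5,0.1,-0.1,0, -0.9,-1.3,29.5,0.1,-0.1,0, -0.9,-1.3,29.5,0.1,-0.1,0,
```

View pics/c2.png

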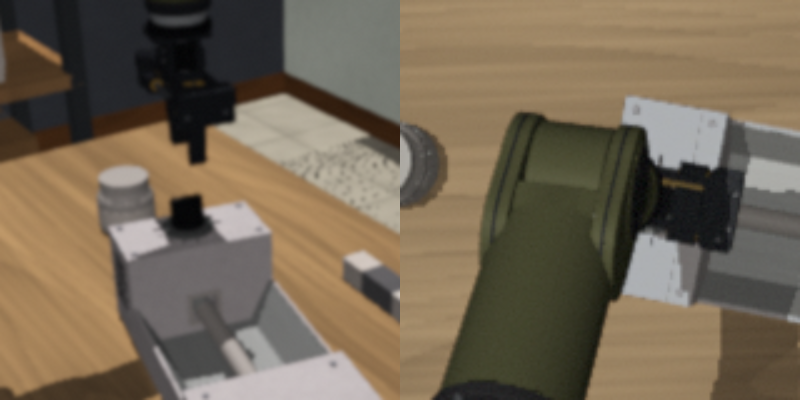

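Side view: the gripper hangs above the knob bar at (186,212) and lines up with it. The top view agrees. Going down.

```bash
python3 -m creep '[-1,-1.5,29,0,0,0,-1,-1.5,29,0,0,0,-1,-1.5,20,0,0,0,0,0,0,0,0,0]'
python3 -c "
from h import *
g=F2W([[.16,0,.167]],V)[0]; plan(g-[0,0,.018],Rdown(YAW-180))
snap('top','top3');snap('side','side3')
a=cv2.imread('pics/side3.png')[160:260,220:320];
cv2.imwrite('pics/c3.png',cv2.resize(a,(500,500),interpolation=2))"
```

```text
clock: 4.1
tool_pos: [0.5738, 0.1509, 0.1591]
eef_rot: [0.994, -0.109, 0.004, 0.001]
contact_force: [-0.3, 0.1, 0.2]
opening: 0.68
clock 4.1 dist mm [ -1.3   1.8 -10.1] turn [ 0.  -0.5 -0.2] n 1 q [-0.63  0.81  0.53  1.77 -0.59  0.71 -1.57] F [-0.3  0.1  0.2] M [ 0.04  0.2  -0.02]
-1.8,-1.5,10.1,0,-0.5,-0.2,
```

View pics/c3.png

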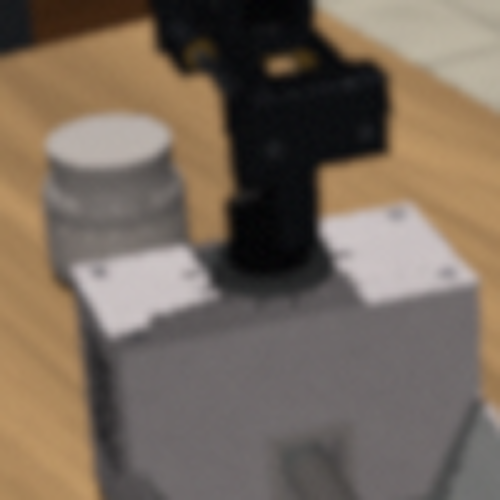

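```bash
python3 -c "
from h import *
s=get_state();R=Ro.from_quat(s['eef_rot']);p=s['tool_pos']
P=[p+R.apply([x,.030,-.0]) for x in(-.009,.009)]
print((proj('side',P)-[220,160])*5)
print((proj('side',F2W([[.16,.021,.174],[.16,-.021,.174]],V))-[220,160])*5)"
```

```text
[[273.74064038 240.2236143 ]
 [307.80780271 233.29537568]]
[[222.97611159 199.3056896 ]
 [301.55697546 184.69784196]]
```

```bash
python3 -m creep '[-2,-1.5,10,0,-0.5,0,0,0,0,0,0,0,0,0,0,0,0,0]'
python3 -m creep '[0,0,0,0,0,0,0,0,0,0,0,0,0,0,0,0,0,0,0,0,0,0,0,0,0,0,0,0,0,0]' 5 25
python3 -c "
from h import *
g=F2W([[.16,0,.167]],V)[0]; plan(g-[0,0,.018],Rdown(YAW-180))"
```

```text
clock: 4.45
tool_pos: [0.5772, 0.1518, 0.1554]
eef_rot: [0.994, -0.109, 0.005, -0.001]
contact_force: [0.9, 0.1, 0.4]
opening: 0.678
clock: 4.87
tool_pos: [0.5788, 0.1518, 0.1581]
eef_rot: [0.994, -0.109, 0.008, -0.002]
contact_force: [-0.2, -0.1, -0.1]
opening: 0.331
clock 4.87 dist mm [-6.3  0.9 -9.1] turn [-0.3 -0.8 -0.3] n 1 q [-0.62  0.82  0.52  1.76 -0.59  0.71 -1.57] F [-0.2 -0.1 -0.1] M [-0.03  0.22 -0.02]
-6.5,0.6,9,-0.3,-0.8,-0.3,
```

```bash
python3 -m creep '[-6,0.5,9,0,-0.8,0,-3,0,3,0,0,0]' 29
python3 -c "
from h import *
g=F2W([[.16,0,.167]],V)[0]; plan(g-[0,0,.018],Rdown(YAW-180))"
```

```text
clock: 5.03
tool_pos: [0.5706, 0.1533, 0.1461]
eef_rot: [0.994, -0.109, 0.001, -0.003]
contact_force: [-0.2, -0.0, -0.3]
opening: 0.332
clock 5.03 dist mm [ 1.9 -0.6  2.9] turn [-0.4 -0.1 -0.3] n 1 q [-0.62  0.83  0.51  1.78 -0.61  0.69 -1.56] F [-0.2 -0.  -0.3] M [ 0.    0.14 -0.04]
2,0.2,-2.9,-0.4,-0.1,-0.3,
```

```bash
python3 -m creep '[2,0,-2,-0.3,0,0,0,0,0,0,0,0]' 5 25
python3 -c "
from h import *
g=F2W([[.16,0,.167]],V)[0]; plan(g-[0,0,.018],Rdown(YAW-180));print(get_state()['opening']*88)"
```

```text
clock: 5.2
tool_pos: [0.5708, 0.153, 0.1467]
eef_rot: [0.994, -0.109, -0.001, 0.0]
contact_force: [0.0, -0.9, 0.3]
opening: 0.2
clock 5.2 dist mm [ 1.6 -0.3  2.3] turn [ 0.   0.1 -0.3] n 1 q [-0.62  0.83  0.51  1.77 -0.6   0.7  -1.57] F [ 0.  -0.9  0.3] M [0.04 0.14 0.  ]
1.7,-0.1,-2.3,0,0.1,-0.3, 
17.62861342362633
```

```bash
python3 -m creep '[0,0,0,0,0,0,0,0,0,0,0,0]'
python3 -c "
from h import *
g=F2W([[.16,0,.167]],V)[0]; plan(g-[0,0,.018],Rdown(YAW-180));print(get_state()['opening']*88)"
```

```text
clock: 5.37
tool_pos: [0.5707, 0.1537, 0.1465]
eef_rot: [0.994, -0.109, -0.001, -0.0]
contact_force: [-0.3, -0.6, 1.1]
opening: 0.157
clock 5.37 dist mm [ 1.8 -1.   2.5] turn [ 0.   0.1 -0.3] n 1 q [-0.62  0.83  0.51  1.77 -0.6   0.7  -1.57] F [-0.3 -0.6  1.1] M [-0.17  0.21 -0.04]
2,0.5,-2.5,0,0.1,-0.3, 
13.828991290159802
```

Gripped: opening 13.8 mm matches the 14 mm bar. Turning anticlockwise (negative about tool z).

```bash
cat > k.py <<'E'
from h import *
s=get_state();R=Ro.from_quat(s['eef_rot']).as_matrix();y=np.degrees(np.arctan2(R[1,1],R[0,1]))
g=F2W([[.16,0,.149]],V)[0]
print('toolY yaw',round(y,1),'target',round(YAW-90,1),'off from axis mm(tool)',(R.T@(g-s['tool_pos'])*1e3).round(1),'F',s['contact_force'].round(1),'M',s['moment'].round(2),'op',round(s['opening']*88,1),'q7',s['q'][6].round(2),round(s['clock'],2))
E
python3 -m creep '[0,0,0,0,0,-7,0,0,0,0,0,-7,0,0,0,0,0,-7,0,0,0,0,0,-7]' 5 30;python3 k.py
```

```text
clock: 5.7
tool_pos: [0.5707, 0.1534, 0.1465]
eef_rot: [0.99, 0.141, -0.001, 0.001]
contact_force: [0.0, 0.3, -0.8]
opening: 0.154
toolY yaw -73.8 target -12.3 off from axis mm(tool) [ 1.5  1.1 -2.5] F [ 0.   0.3 -0.8] M [-0.    0.18 -0.  ] op 13.5 q7 -1.21 5.7
```

```bash
python3 -m creep '[0,0,0,0,0,-7,0,0,0,0,0,-7,0,0,0,0,0,-7,0,0,0,0,0,-7,0,0,0,0,0,-7]';python3 k.py;python3 -m creep '[0,0,0,0,0,-7,0,0,0,0,0,-5]'; python3 k.py
```

```text
clock: 6.12
tool_pos: [0.5709, 0.1531, 0.1465]
eef_rot: [0.899, 0.438, -0.001, 0.001]
contact_force: [0.6, -0.2, -1.2]
opening: 0.16
toolY yaw -38.0 target -12.3 off from axis mm(tool) [ 0.7  1.5 -2.5] F [ 0.6 -0.2 -1.2] M [ 0.04  0.1  -0.06] op 14.1 q7 -0.78 6.12
clock: 6.28
tool_pos: [0.571, 0.1531, 0.1465]
eef_rot: [0.846, 0.534, -0.001, 0.001]
contact_force: [-0.5, 1.0, -1.5]
opening: 0.159
toolY yaw -25.5 target -12.3 off from axis mm(tool) [ 0.3  1.5 -2.5] F [-0.5  1.  -1.5] M [ 0.04  0.08 -0.04] op 14.0 q7 -0.63 6.28
```

```bash
python3 -m creep '[0,0,0,0,0,-5,0,0,0,0,0,-4]';python3 k.py;python3 -m creep '[0,0,0,0,0,-3]'; python3 k.py;python3 -m creep '[0,0,0,0,0,-3]'; python3 k.py;python3 -m creep '[0,0,0,0,0,-3]'; python3 k.py
```

```text
clock: 6.45
tool_pos: [0.5711, 0.153, 0.1465]
eef_rot: [0.799, 0.602, -0.001, 0.001]
contact_force: [-0.6, 0.5, -0.3]
opening: 0.155
toolY yaw -16.0 target -12.3 off from axis mm(tool) [ 0.1  1.4 -2.5] F [-0.6  0.5 -0.3] M [ 0.08  0.15 -0.06] op 13.6 q7 -0.52 6.45
clock: 6.53
tool_pos: [0.5712, 0.153, 0.1465]
eef_rot: [0.782, 0.624, -0.001, 0.001]
contact_force: [-0.7, 1.0, -0.6]
opening: 0.156
toolY yaw -12.8 target -12.3 off from axis mm(tool) [ 0.   1.3 -2.5] F [-0.7  1.  -0.6] M [ 0.11  0.13 -0.04] op 13.7 q7 -0.48 6.53
clock: 6.62
tool_pos: [0.5711, 0.153, 0.1465]
eef_rot: [0.765, 0.644, -0.001, 0.0]
contact_force: [-0.3, 1.1, -0.1]
opening: 0.153
toolY yaw -9.8 target -12.3 off from axis mm(tool) [-0.1  1.4 -2.5] F [-0.3  1.1 -0.1] M [ 0.23  0.16 -0.75] op 13.5 q7 -0.44 6.62
clock: 6.7
tool_pos: [0.5711, 0.1527, 0.1465]
eef_rot: [0.748, 0.664, -0.001, 0.0]
contact_force: [-1.2, 0.5, 0.3]
opening: 0.165
toolY yaw -6.8 target -12.3 off from axis mm(tool) [ 0.1  1.4 -2.5] F [-1.2  0.5  0.3] M [ 0.03  0.18 -0.65] op 14.5 q7 -0.4 6.7
```

Stop felt: the moment rose from about 0.04 to 0.75 N m right at the expected angle. Releasing and rising.

```bash
python3 -m creep '[0,0,0,0,0,0,0,0,0,0,0,0,0,0,0,0,0,0,0,0,0,0,0,0]' 50;python3 k.py;python3 -m creep '[0,0,-20,0,0,0,0,0,-35,0,0,0,0,0,-35,0,0,0,0,0,-10,0,0,0]';python3 k.py
```

```text
clock: 7.03
tool_pos: [0.5716, 0.1515, 0.1467]
eef_rot: [0.749, 0.663, -0.001, 0.001]
contact_force: [0.4, -0.8, -0.0]
opening: 0.445
toolY yaw -7.0 target -12.3 off from axis mm(tool) [ 1.4  0.7 -2.3] F [ 0.4 -0.8 -0. ] M [-0.03  0.11 -0.02] op 39.2 q7 -0.41 7.03
clock: 7.37
tool_pos: [0.5692, 0.1507, 0.2463]
eef_rot: [0.75, 0.662, -0.006, -0.0]
contact_force: [0.8, -0.4, -0.2]
opening: 0.573
toolY yaw -7.1 target -12.3 off from axis mm(tool) [ 3.2  3.8 97.3] F [ 0.8 -0.4 -0.2] M [-0.02  0.06 -0.01] op 50.4 q7 -0.41 7.37
```

```bash
python3 -c "
from h import *
g=F2W([[.045,0,.20]],V)[0]; plan(g,Rlamp(0))
a=cv2.imread('pics/topz.png')
for x in(-100,-50,0,50,100):
  for y in(-13,13):
    q=(proj('top',F2W([[x/1e3,y/1e3,.036]],V))[0]-[225-.37,185-.37])*3.7;cv2.circle(a,tuple(q.astype(int)),2,(0,0,255),-1)
b=cv2.imread('pics/sidez.png')
for x in(-80,-50,0,50,100):
  for y in(-13,13):
    q=(proj('side',F2W([[x/1e3,y/1e3,.036]],V))[0]-[225-.37,185-.37])*3.3;cv2.circle(b,tuple(q.astype(int)),2,(0,0,255),-1)
cv2.imwrite('pics/lz.png',np.hstack([a[150:350,150:600],b[200:400,100:400]]))
"
```

```text
clock 7.37 dist mm [ -21.1 -110.3  -46.3] turn [-0.4  0.5  5.1] n 3 q [-0.38  0.63  0.07  1.67 -0.05  0.85 -0.41] F [ 0.8 -0.4 -0.2] M [-0.02  0.06 -0.01]
-37.2,-2.3,15.7,-0.1,0.2,1.7, -37.3,-1.2,15.6,-0.1,0.2,1.7, -37.4,-0.2,15.5,-0.1,0.2,1.7,
```

View pics/lz.png

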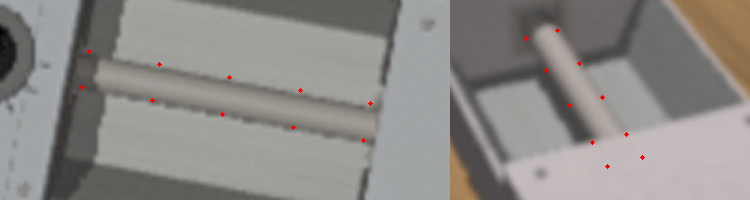

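The projected lamp edges match the lamp in both views, within a few mm.

```bash
python3 -m creep '[-37,-2,5,0,0,2,-37,-1,5,0,0,2,-37,0,5,0,0,1]' 50;python3 -c "
from h import *
snap('top','top4');snap('side','side4')
g=F2W([[.045,0,.017]],V)[0]; plan(g,Rlamp(0))
b=cv2.imread('pics/top4.png')[185:320,195:410];a=cv2.imread('pics/side4.png')[160:360,200:400]
cv2.imwrite('pics/c4.png',np.hstack([cv2.resize(a,(380,380),interpolation=2),cv2.resize(b,None,fx=2.8,fy=2.8,interpolation=2)[:378,:].copy() if 0 else cv2.resize(b,(420,380))]))"
```

```text
clock: 7.62
tool_pos: [0.5539, 0.0518, 0.2369]
eef_rot: [0.774, 0.634, 0.004, 0.001]
contact_force: [0.3, -0.2, -0.8]
opening: 0.568
clock 7.72 dist mm [  -3.8   -2.5 -219. ] turn [0.1 0.1 0.2] n 6 q [-0.21  0.6   0.08  1.8  -0.06  0.75 -0.31] F [ 0.8 -0.2 -0.3] M [-0.07  0.11  0.05]
-0.5,-0.6,36.5,0,0,0, -0.5,-0.6,36.5,0,0,0, -0.5,-0.6,36.5,0,0,0, -0.5,-0.6,36.5,0,0,0, -0.5,-0.6,36.5,0,0,0,
-0.5,-0.5,36.5,0,0,0,
```

View pics/c4.png

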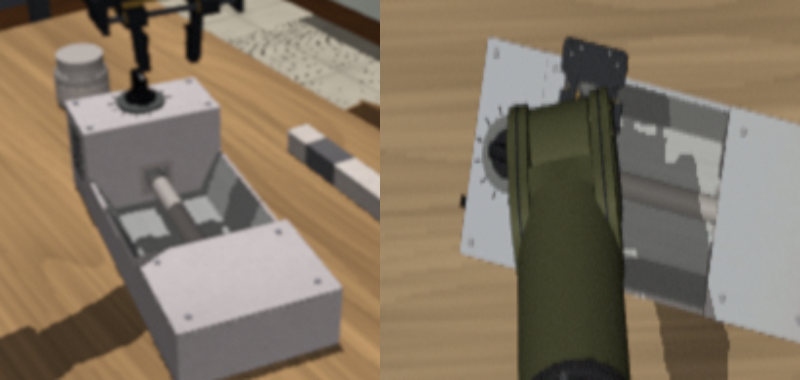

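```bash
cat > l.py <<'E'
from h import *
import sys
def fr(p): 
    c,s=np.cos(V[3]),np.sin(V[3]);d=p-V[:3];return np.array([c*d[0]+s*d[1],-s*d[0]+c*d[1],d[2]])*1e3
s=get_state();R=Ro.from_quat(s['eef_rot']);g=s['tool_pos']+R.apply([0,0,-.019])
M=Rlamp(0).inv()*R
f=fr(V[:3]+s['contact_force'])/1e3
print('clk %.2f'%s['clock'],'grasp pt in fitting',fr(g).round(1),'TCP',fr(s['tool_pos']).round(1),'rot tool',M.as_rotvec(degrees=True).round(1),'F fit',f.round(1),'|M|',s['moment'].round(2),'op %.1f'%(s['opening']*88),'q',s['q'].round(2))
E
python3 -m creep '[-1,-1,37,0,0,0,-1,-1,37,0,0,0,-1,-1,37,0,0,0,-1,-1,30,0,0,0]';python3 l.py
```

```text
clock: 8.05
tool_pos: [0.5566, 0.0374, 0.0989]
eef_rot: [0.78, 0.626, 0.009, 0.008]
contact_force: [-0.2, 0.2, -0.2]
opening: 0.565
clk 8.05 grasp pt in fitting [ 43.9  -8.5 117.9] TCP [44.  -8.9 98.9] rot tool [-1.4  0.2  0.2] F fit [ 0.2  0.3 -0.2] |M| [-0.09  0.06  0.08] op 49.7 q [-0.18  0.8   0.05  1.91 -0.08  0.4  -0.3 ]
```

```bash
python3 -m creep '[0,-9,10,1.4,0,0,0,-2,15,0,0,0]';python3 l.py
```

```text
clock: 8.22
tool_pos: [0.5436, 0.0399, 0.0698]
eef_rot: [0.78, 0.626, -0.002, -0.003]
contact_force: [-0.6, 0.3, 0.4]
opening: 0.565
clk 8.22 grasp pt in fitting [43.6  4.1 88.8] TCP [43.6  4.3 69.8] rot tool [0.4 0.1 0.3] F fit [0.2 0.6 0.4] |M| [-0.08  0.05 -0.07] op 49.7 q [-0.18  0.85  0.03  1.93 -0.08  0.37 -0.3 ]
```

```bash
python3 -m creep '[0,3,15,-0.3,0,0,0,0,15,0,0,0]';python3 l.py; python3 -m creep '[0,0,8,0,0,0,0,0,8,0,0,0]';python3 l.py
```

```text
clock: 8.38
tool_pos: [0.5457, 0.0402, 0.039]
eef_rot: [0.78, 0.626, -0.001, -0.002]
contact_force: [0.0, 0.4, -0.2]
opening: 0.574
clk 8.38 grasp pt in fitting [44.3  2.2 58. ] TCP [44.4  2.3 39. ] rot tool [0.3 0.1 0.3] F fit [ 0.4  0.1 -0.2] |M| [-0.07 -0.    0.  ] op 50.5 q [-0.17  0.91  0.03  1.93 -0.08  0.31 -0.29]
clock: 8.55
tool_pos: [0.5453, 0.0412, 0.0221]
eef_rot: [0.78, 0.626, -0.002, -0.003]
contact_force: [-0.0, -0.1, 0.0]
opening: 0.57
clk 8.55 grasp pt in fitting [45.2  2.8 41.1] TCP [45.2  2.9 22.1] rot tool [0.4 0.1 0.3] F fit [-0.1 -0.   0. ] |M| [-0.1   0.06  0.  ] op 50.1 q [-0.17  0.94  0.02  1.93 -0.08  0.28 -0.29]
```

```bash
python3 -m creep '[0,3,5,-0.4,0,0,0,0,0,0,0,0]' 30;python3 l.py; python3 -c "
from h import *
snap('top','top5');snap('side','side5')
b=cv2.imread('pics/top5.png')[185:320,215:410];a=cv2.imread('pics/side5.png')[160:360,200:400]
cv2.imwrite('pics/c5.png',np.hstack([cv2.resize(a,(380,380),interpolation=2),cv2.resize(b,(420,290))[:,:] if 0 else cv2.resize(b,(420,380))]))"
```

```text
clock: 8.72
tool_pos: [0.5484, 0.041, 0.0165]
eef_rot: [0.78, 0.626, 0.0, -0.001]
contact_force: [0.4, 0.4, 0.2]
opening: 0.443
clk 8.72 grasp pt in fitting [45.7 -0.2 35.5] TCP [45.7 -0.1 16.5] rot tool [0.  0.1 0.3] F fit [ 0.5 -0.3  0.2] |M| [-0.06  0.09  0.02] op 39.0 q [-0.17  0.95  0.03  1.93 -0.08  0.26 -0.29]
```

View pics/c5.png

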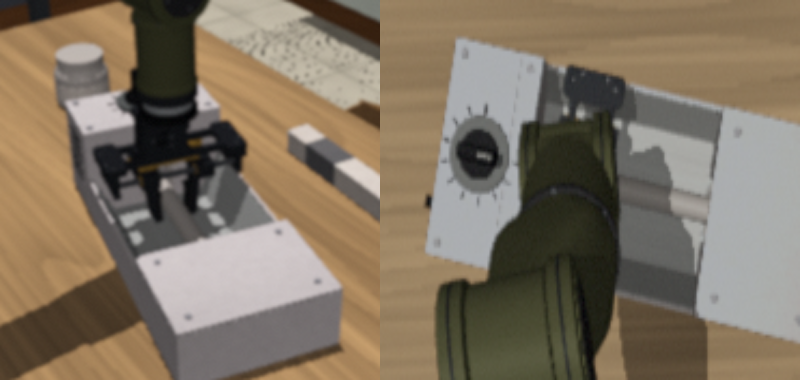

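The white mark at (485,157) now points along the fitting axis toward the lamp, so the dimmer is at its stop. The fingers straddle the lamp. Gripping.

```bash
python3 -m creep '[0,0,0,0,0,0,0,0,0,0,0,0,0,0,0,0,0,0]' 10 30;python3 l.py
```

```text
clock: 9.07
tool_pos: [0.549, 0.041, 0.0189]
eef_rot: [0.78, 0.626, 0.001, -0.0]
contact_force: [-0.8, 0.1, -1.1]
opening: 0.267
clk 9.07 grasp pt in fitting [45.8 -0.8 37.9] TCP [45.8 -0.8 18.9] rot tool [-0.1  0.1  0.3] F fit [-0.1  0.8 -1.1] |M| [-0.04  0.09 -0.04] op 23.5 q [-0.17  0.95  0.03  1.93 -0.08  0.27 -0.29]
```

```bash
python3 -m creep '[0,0,0,0,0,0]';python3 l.py;python3 -c "
from h import *
snap('side','side6')
a=cv2.imread('pics/side6.png')[200:320,220:360]
cv2.imwrite('pics/c6.png',cv2.resize(a,(700,600),interpolation=2))"
```

```text
clock: 9.15
tool_pos: [0.5492, 0.0409, 0.0193]
eef_rot: [0.78, 0.626, 0.002, 0.0]
contact_force: [-0.8, 0.2, -0.7]
opening: 0.265
clk 9.15 grasp pt in fitting [45.8 -0.9 38.3] TCP [45.8 -1.  19.3] rot tool [-0.1  0.1  0.3] F fit [ 0.1  0.8 -0.7] |M| [-0.06  0.14  0.05] op 23.4 q [-0.17  0.94  0.03  1.93 -0.08  0.27 -0.3 ]
```

View pics/c6.png

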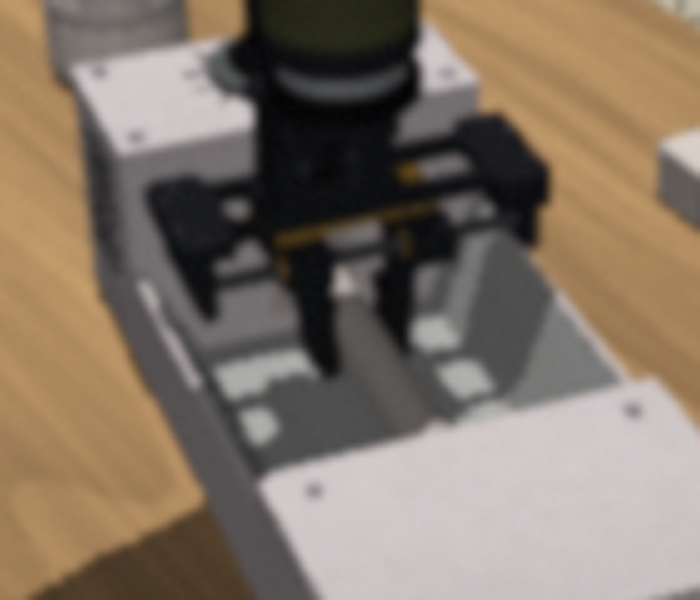

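Lamp gripped (23.4 mm, a bit under its 26 mm; I'll check for slip during the push). Pushing gently toward the hood.

```bash
python3 -m creep '[-5,-0.5,0.8,0,0,-0.2,-5,0,0.5,0,0,0]' 10 35;python3 l.py;python3 -m creep '[-5,0,0.5,0,0,0,-5,0,0.5,0,0,0]';python3 l.py
```

```text
clock: 9.37
tool_pos: [0.5472, 0.0332, 0.0183]
eef_rot: [0.778, 0.628, 0.003, -0.0]
contact_force: [0.0, 2.0, -1.0]
opening: 0.266
clk 9.37 grasp pt in fitting [37.7 -0.6 37.3] TCP [37.8 -0.7 18.3] rot tool [-0.2  0.3 -0.1] F fit [ 2.   0.4 -1. ] |M| [ 0.34  0.05 -0.03] op 23.4 q [-0.15  0.94  0.02  1.94 -0.08  0.25 -0.28]
clock: 9.53
tool_pos: [0.5458, 0.0248, 0.0175]
eef_rot: [0.778, 0.629, 0.005, -0.001]
contact_force: [0.3, 5.9, 6.0]
opening: 0.267
clk 9.53 grasp pt in fitting [29.1 -1.  36.5] TCP [29.3 -1.1 17.5] rot tool [-0.3  0.5 -0.2] F fit [5.8 0.9 6. ] |M| [ 1.16 -0.01 -0.02] op 23.5 q [-0.13  0.94  0.01  1.95 -0.07  0.24 -0.27]
```

```bash
python3 -m creep '[0,0,-1.2,0,-0.3,0]';python3 l.py;python3 -m creep '[-4,-0.3,-0.3,0,-0.2,0,-4,0,-0.3,0,0,0]';python3 l.py
```

```text
clock: 9.62
tool_pos: [0.5455, 0.0235, 0.0187]
eef_rot: [0.778, 0.628, 0.002, 0.001]
contact_force: [-0.0, 2.3, 0.1]
opening: 0.263
clk 9.62 grasp pt in fitting [27.9 -1.  37.7] TCP [28.  -1.1 18.7] rot tool [-0.3  0.2 -0.1] F fit [2.2 0.5 0.1] |M| [ 0.5   0.06 -0.1 ] op 23.2 q [-0.14  0.94  0.02  1.95 -0.07  0.25 -0.27]
clock: 9.78
tool_pos: [0.5437, 0.017, 0.0193]
eef_rot: [0.778, 0.629, 0.002, 0.002]
contact_force: [0.2, 2.7, -2.1]
opening: 0.263
clk 9.78 grasp pt in fitting [21.3 -0.6 38.3] TCP [21.3 -0.7 19.3] rot tool [-0.3  0.  -0.2] F fit [ 2.7  0.3 -2.1] |M| [ 0.63  0.09 -0.08] op 23.2 q [-0.13  0.94  0.02  1.95 -0.06  0.25 -0.26]
```

```bash
python3 -m creep '[-3,0,0.3,0,0,0,-3,0,0,0,0,0]';python3 l.py;python3 -c "
from h import *
snap('side','side7');snap('top','top7')
a=cv2.imread('pics/side7.png')[200:320,220:360];b=cv2.imread('pics/top7.png')[185:320,215:410]
cv2.imwrite('pics/c7.png',np.hstack([cv2.resize(a,(466,400),interpolation=2),cv2.resize(b,(330,230)) if 0 else cv2.resize(b,(330,400))]))"
```

```text
clock: 9.95
tool_pos: [0.5423, 0.0109, 0.0189]
eef_rot: [0.777, 0.629, 0.002, 0.001]
contact_force: [0.6, 3.3, -1.6]
opening: 0.269
clk 9.95 grasp pt in fitting [14.9 -0.5 37.9] TCP [14.9 -0.6 18.9] rot tool [-0.3  0.1 -0.2] F fit [ 3.3  0.1 -1.6] |M| [ 0.67 -0.1  -0.03] op 23.6 q [-0.12  0.94  0.02  1.96 -0.06  0.24 -0.26]
```

View pics/c7.png

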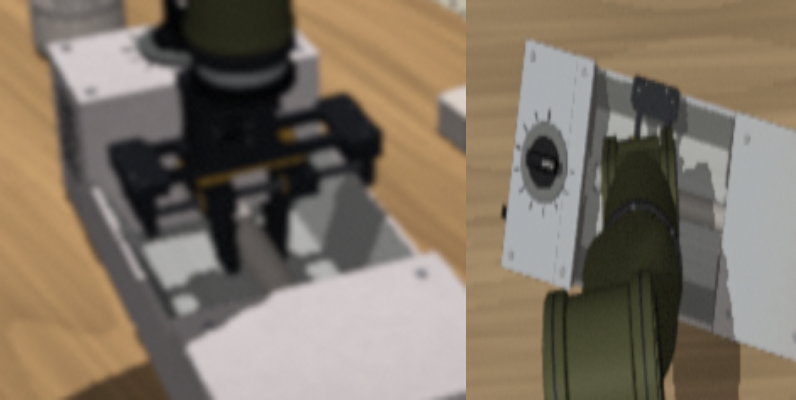

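Pushed 31 mm. The spring reads 3.3 N, as expected with no slip, so the socket end should be about 11 mm clear. Next is the tilt path: lamp pivoting in the hood mouth, within lip, rest and floor.

```bash
cat > t.py <<'E'
from l import *
U=51.;OFF=1.9
def pose(th,h,L,lift=0):
    a=np.radians(th);d=L-130+U
    gx=-105+d*np.cos(a)-OFF*np.sin(a);gz=h+d*np.sin(a)+OFF*np.cos(a)+lift
    R=Rlamp(th);g=F2W([[gx/1e3,0,gz/1e3]],V)[0]
    return g+R.apply([0,0,.019]),R
def rows(way):
    s=get_state();p=np.array(s['tool_pos']);R=Ro.from_quat(s['eef_rot']);out=[]
    for w in way:
        p1,R1=pose(*w);t=R.inv().apply(p1-p)*1e3;r=(R.inv()*R1).as_rotvec(degrees=True)
        out.append(','.join('%g'%x for x in np.r_[t.round(1),r.round(1)]+0.));p,R=p1,R1
    print(',\n'.join(out))
def now():
    a=M.as_rotvec(degrees=True)[1];d=L_=None
    g1=fr(g);ar=np.radians(a);gx=g1[0]+OFF*np.sin(ar);gz=g1[2]-OFF*np.cos(ar)
    d=(gx+105)/np.cos(ar);print('th %.1f h %.1f L %.1f y %.1f'%(a,gz-d*np.sin(ar),d+130-U,g1[1]))
now()
if len(sys.argv)>1: rows(json.loads(sys.argv[1]))
E
python3 t.py '[[2,38,199],[4.5,40,199],[7,42,199]]'
```

```text
clk 10.05 grasp pt in fitting [14.3 -0.6 37.9] TCP [14.3 -0.7 18.9] rot tool [-0.3  0.  -0.1] F fit [ 4.3 -0.  -0.9] |M| [ 0.64 -0.02 -0.04] op 23.0 q [-0.12  0.94  0.02  1.96 -0.06  0.24 -0.26]
th 0.0 h 36.0 L 198.3 y -0.6
1.2,-0.6,-6.2,0.3,2,0.1,
0.7,0,-7.2,0,2.5,0,
0.8,0,-7.2,0,2.5,0
```

```bash
python3 -m creep '[0.7,-0.5,-6,0.3,2,0,0.7,0,-7,0,2.5,0]';python3 t.py '[[7,42,199],[9.5,44,199],[12,46,199]]'
```

```text
clock: 10.22
tool_pos: [0.5417, 0.0152, 0.031]
eef_rot: [0.775, 0.631, 0.031, -0.027]
contact_force: [1.0, 4.0, -1.7]
opening: 0.264
clk 10.22 grasp pt in fitting [17.5  0.8 50. ] TCP [19.1  0.8 31. ] rot tool [ 0.2  4.7 -0.5] F fit [ 4.1 -0.1 -1.7] |M| [ 0.44 -0.   -0.06] op 23.2 q [-0.02  0.92 -0.08  1.96 -0.06  0.24 -0.21]
th 4.7 h 38.1 L 202.1 y 0.8
-2.2,0.8,-8.8,-0.2,2.3,0.5,
0.9,0,-7.2,0,2.5,0,
1,0,-7.2,0,2.5,0
```

```bash
python3 -m creep '[-2,0.8,-8.5,-0.2,2.3,0.5,0,0,-7,0,2.5,0]';python3 t.py '[[12,46,199],[14.5,47,199],[17,48,199]]'
```

```text
clock: 10.38
tool_pos: [0.5421, 0.0133, 0.0469]
eef_rot: [0.775, 0.627, 0.066, -0.053]
contact_force: [0.3, 3.4, -0.2]
opening: 0.262
clk 10.38 grasp pt in fitting [14.1  0.1 65.6] TCP [17.3  0.1 46.9] rot tool [-0.   9.7 -0.2] F fit [ 3.4  0.4 -0.2] |M| [ 0.42 -0.01 -0.03] op 23.1 q [ 0.1   0.89 -0.19  1.97 -0.07  0.24 -0.16]
th 9.7 h 43.3 L 200.2 y 0.1
-0.1,0.1,-7.5,0,2.3,0.2,
0.8,0,-6.2,0,2.5,0,
0.9,0,-6.2,0,2.5,0
```

```bash
python3 -m creep '[0,0,-7.5,0,2.3,0.2,0.5,0,-6,0,2.5,0]';python3 t.py '[[17,48,199],[19.5,49,199],[22,50,199]]'
```

```text
clock: 10.55
tool_pos: [0.542, 0.0117, 0.0615]
eef_rot: [0.772, 0.623, 0.1, -0.08]
contact_force: [1.1, 3.4, 0.2]
opening: 0.264
clk 10.55 grasp pt in fitting [10.8 -0.1 79.9] TCP [15.7 -0.2 61.5] rot tool [-0.1 14.7 -0.1] F fit [ 3.5 -0.3  0.2] |M| [ 0.31  0.02 -0.01] op 23.3 q [ 0.23  0.89 -0.3   1.98 -0.07  0.25 -0.11]
th 14.7 h 47.4 L 199.3 y -0.1
0.5,-0.1,-5.3,0.1,2.3,0.1,
0.9,0,-6.2,0,2.5,0,
1,0,-6.2,0,2.5,0
```

```bash
python3 -m creep '[0.5,0,-5.3,0,2.3,0,1,0,-6,0,2.5,0]';python3 t.py '[[22,50,199],[24.5,51.5,199]]';python3 -m creep '[1,0,-6.5,0,2.5,0,1,0,-7,0,2.5,0]';python3 t.py '[[27,53,199],[29,54,200]]'
```

```text
clock: 10.72
tool_pos: [0.5416, 0.0099, 0.074]
eef_rot: [0.766, 0.619, 0.134, -0.107]
contact_force: [-0.4, 4.3, 1.0]
opening: 0.264
clk 10.72 grasp pt in fitting [ 7.4 -0.1 91.9] TCP [13.8 -0.1 74. ] rot tool [-0.1 19.8 -0.2] F fit [4.1 1.3 1. ] |M| [ 0.17  0.06 -0.04] op 23.3 q [ 0.35  0.89 -0.42  1.98 -0.08  0.27 -0.05]
th 19.8 h 49.5 L 199.1 y -0.1
0.6,-0.1,-5.2,0.1,2.2,0.2,
1.2,0,-6.6,0,2.5,0
clock: 10.88
tool_pos: [0.5406, 0.0068, 0.0885]
eef_rot: [0.759, 0.614, 0.169, -0.135]
contact_force: [-0.1, 3.7, 1.3]
opening: 0.264
clk 10.88 grasp pt in fitting [  2.6   0.2 105.7] TCP [10.6  0.2 88.5] rot tool [-0.1 25.  -0.2] F fit [3.6 0.8 1.3] |M| [0.11 0.07 0.04] op 23.2 q [ 0.47  0.91 -0.53  1.98 -0.09  0.29  0.01]
th 25.0 h 53.4 L 198.6 y 0.2
0.7,0.2,-3.8,0.1,2,0.3,
2,0,-5.1,0,2,0
```

```bash
python3 -c "
from h import *
snap('side','side8');snap('top','top8')
a=cv2.imread('pics/side8.png')[150:350,200:400];b=cv2.imread('pics/top8.png')[185:320,215:410]
cv2.imwrite('pics/c8.png',np.hstack([cv2.resize(a,(400,400),interpolation=2),cv2.resize(b,(400,277+123))]))"
```

```text
(no output)
```

View pics/c8.png

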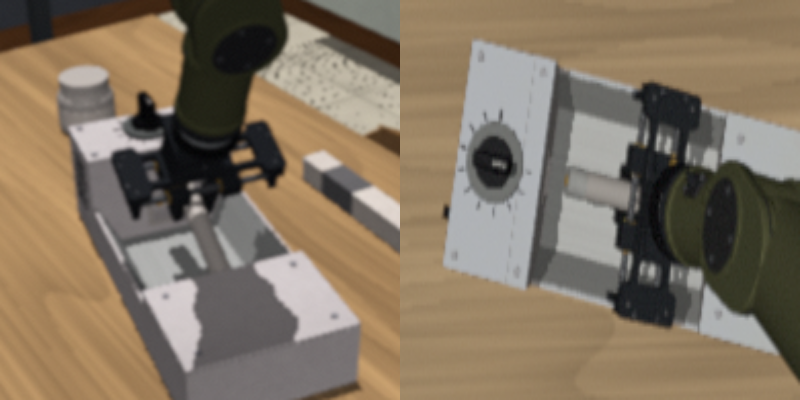

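The top view shows the socket end tipped up and free at (567,183), clear of the box face. The knob mark still points toward the lamp. I'll check the lamp end against prediction and continue.

```bash
python3 -c "
from h import *
print(proj('top',F2W([[.075,0,.137],[.075,0,.150],[.081,0,.126]],V)))"; python3 -m creep '[0.7,0.2,-4,0,2,0.3,2,0,-5,0,2,0]';python3 t.py '[[30,54,205],[31.5,54.5,213],[33,55,221],[34.5,55.5,229]]'
```

```text
[[295.19647743 245.4337208 ]
 [294.8278402  245.39927047]
 [293.07670272 245.00660774]]
clock: 11.15
tool_pos: [0.5405, 0.0047, 0.0975]
eef_rot: [0.755, 0.607, 0.195, -0.156]
contact_force: [1.2, 2.0, -1.2]
opening: 0.267
clk 11.15 grasp pt in fitting [ -0.6  -0.2 114.1] TCP [ 8.6 -0.2 97.5] rot tool [-0.1 28.9  0.1] F fit [ 2.2 -0.8 -1.2] |M| [-0.32 -0.02  0.05] op 23.5 q [ 0.55  0.93 -0.61  1.97 -0.1   0.31  0.04]
th 28.9 h 54.3 L 199.3 y -0.2
5.9,-0.2,-2.1,0.1,1.1,-0.1,
8.7,0,-3.9,0,1.5,0,
8.7,0,-4.1,0,1.5,0,
8.7,0,-4.4,0,1.5,0
```

```bash
python3 -m creep '[6,0,-2,0,1.1,0,8.5,0,-4,0,1.5,0]';python3 t.py '[[33,55,221],[34.5,55.5,229]]';python3 -m creep '[8.5,0,-4,0,1.5,0,8.5,0,-4,0,1.5,0]';python3 t.py '[[35,56,238],[36,56,247],[36,56,256],[36,56,264]]'
```

```text
clock: 11.32
tool_pos: [0.5422, 0.014, 0.1093]
eef_rot: [0.75, 0.603, 0.211, -0.17]
contact_force: [1.9, 2.7, 1.1]
opening: 0.263
clk 11.32 grasp pt in fitting [8.100e+00 1.000e-01 1.255e+02] TCP [1.800e+01 1.000e-01 1.093e+02] rot tool [-0.  31.5  0.2] F fit [ 3.  -1.3  1.1] |M| [-0.08 -0.05 -0.01] op 23.2 q [ 0.59  0.93 -0.66  1.97 -0.11  0.33  0.05]
th 31.5 h 54.0 L 212.8 y 0.1
9.2,0.1,-4.6,0.1,1.5,-0.2,
8.7,0,-4.4,0,1.5,0
clock: 11.48
tool_pos: [0.544, 0.0252, 0.1249]
eef_rot: [0.744, 0.599, 0.23, -0.186]
contact_force: [0.2, -0.4, -2.3]
opening: 0.266
clk 11.48 grasp pt in fitting [ 18.6   0.8 140.6] TCP [ 29.3   0.8 124.9] rot tool [ 0.1 34.4  0.1] F fit [-0.4 -0.3 -2.3] |M| [-0.66  0.23  0.03] op 23.4 q [ 0.62  0.94 -0.71  1.96 -0.13  0.34  0.07]
th 34.4 h 53.5 L 230.1 y 0.8
9.4,0.8,-3.6,0,0.6,-0.1,
9.3,0,-2.9,0,1,0,
9,0,0,0,0,0,
8,0,0,0,0,0
```

```bash
python3 -m creep '[9,0.8,-3.5,0,0.6,0,9,0,-3,0,1,0]';python3 t.py '[[36,56,256],[36,56,264]]';python3 -m creep '[9,0,0,0,0,0,8,0,0,0,0,0]';python3 t.py '[[36,56,268],[36,70,268]]'; python3 -c "
from h import *
snap('side','side9');snap('top','top9')
a=cv2.imread('pics/side9.png')[130:330,200:400];b=cv2.imread('pics/top9.png')[185:320,215:410]
cv2.imwrite('pics/c9.png',np.hstack([cv2.resize(a,(400,400),interpolation=2),cv2.resize(b,(400,277+123))]))"
```

```text
clock: 11.65
tool_pos: [0.546, 0.0356, 0.1395]
eef_rot: [0.742, 0.596, 0.239, -0.195]
contact_force: [-0.0, 0.2, -1.1]
opening: 0.265
clk 11.65 grasp pt in fitting [ 28.8   0.9 154.9] TCP [ 39.9   1.  139.5] rot tool [ 0.3 35.9  0.2] F fit [ 0.2  0.1 -1.1] |M| [-0.64  0.25 -0.02] op 23.3 q [ 0.63  0.93 -0.74  1.96 -0.15  0.36  0.06]
th 35.9 h 55.7 L 245.6 y 0.9
10.7,0.9,-0.6,-0.2,0.1,-0.3,
8,0,0,0,0,0
clock: 11.82
tool_pos: [0.5486, 0.0488, 0.1491]
eef_rot: [0.743, 0.595, 0.237, -0.195]
contact_force: [0.0, -0.0, -1.9]
opening: 0.264
clk 11.82 grasp pt in fitting [ 42.3   1.2 164.5] TCP [ 53.4   1.3 149.1] rot tool [ 0.4 35.8  0.3] F fit [-0.  -0.  -1.9] |M| [-0.69  0.19 -0.03] op 23.2 q [ 0.61  0.91 -0.75  1.96 -0.16  0.36  0.04]
th 35.8 h 56.1 L 261.9 y 1.2
6.1,1.2,-0.7,-0.2,0.2,-0.4,
8.2,0,-11.3,0,0,0
```

View pics/c9.png

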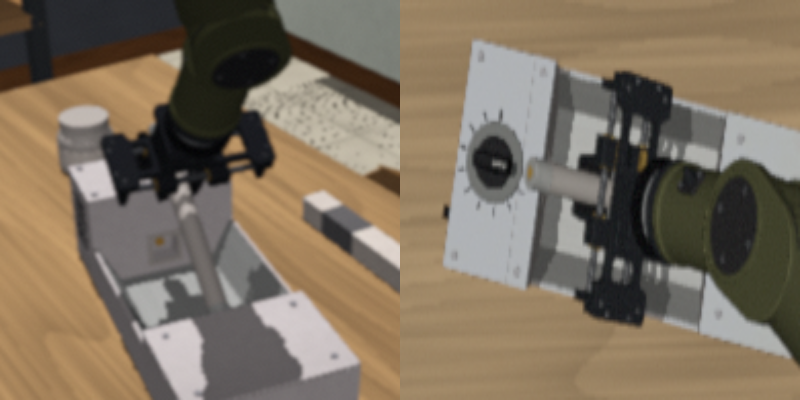

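The socket end is at (530,172), above and short of the knob. The spring end's top corner is still just under the lip, so I'll draw 18 mm further along the axis before lifting.

```bash
python3 -m creep '[9,1,-0.5,0,0,0,9,0,0,0,0,0,2,0,0,0,0,0]';python3 t.py '[[36,70,280],[36,85,280]]'
```

```text
clock: 12.17
tool_pos: [0.5532, 0.0665, 0.1623]
eef_rot: [0.742, 0.596, 0.237, -0.195]
contact_force: [-0.7, 0.1, -0.9]
opening: 0.264
clk 12.17 grasp pt in fitting [ 60.5   0.4 177.7] TCP [ 71.6   0.5 162.3] rot tool [ 0.4 35.7  0.2] F fit [-0.   0.7 -0.9] |M| [-0.62  0.17  0.05] op 23.2 q [ 0.57  0.88 -0.75  1.95 -0.18  0.37  0.01]
th 35.7 h 56.4 L 284.2 y 0.4
3.8,0.5,-12.1,-0.3,0.3,-0.3,
8.8,0,-12.1,0,0,0
```

```bash
python3 -m creep '[8,0,-12,0,0,0,17,0,-24,0,0,0]';python3 l.py;python3 -m creep '[17,0,-24,0,0,0,17,0,-24,0,0,0,17,0,-24,0,0,0]';python3 l.py
```

```text
clock: 12.33
tool_pos: [0.5505, 0.0667, 0.2031]
eef_rot: [0.742, 0.596, 0.233, -0.198]
contact_force: [0.2, -0.6, -2.2]
opening: 0.267
clk 12.33 grasp pt in fitting [ 60.2   2.9 218.5] TCP [ 71.3   3.2 203.1] rot tool [ 0.9 35.6  0.2] F fit [-0.5 -0.3 -2.2] |M| [-0.7   0.15  0.  ] op 23.5 q [ 0.59  0.81 -0.76  1.93 -0.2   0.46 -0.01]
clock: 12.58
tool_pos: [0.5497, 0.0673, 0.2936]
eef_rot: [0.742, 0.597, 0.231, -0.2]
contact_force: [-0.7, -0.2, -1.5]
opening: 0.266
clk 12.58 grasp pt in fitting [ 60.6   3.7 309.1] TCP [ 71.6   4.1 293.6] rot tool [ 1.2 35.6  0.2] F fit [-0.3  0.7 -1.5] |M| [-0.69  0.15 -0.04] op 23.4 q [ 0.61  0.67 -0.8   1.84 -0.24  0.66 -0.07]
```

```bash
python3 -m creep '[12,0,-17,0,0,0,12,0,-17,0,0,0]';python3 -m creep '[0,0,0,0,0,0,0,0,0,0,0,0,0,0,0,0,0,0,0,0,0,0,0,0]';python3 l.py;  python3 -c "
from h import *
a=snap('side','side10');b=snap('top','top10')
a=cv2.imread('pics/side10.png');b=cv2.imread('pics/top10.png')
cv2.imwrite('pics/c10.png',np.hstack([cv2.resize(a,(400,300),interpolation=3),cv2.resize(b,(400,300),interpolation=3)]))
for t in ['lamp_box','bottle','tub','screwdriver','lamp','lamp_spring_end','lamp_socket_end']:
  for n in('side','top'):
        print(t,n,[(np.round(d['xy'],1).tolist(),round(d['score'],2)) for d in find_in(t,n)[:1]])
print(get_state()['qd'].round(3))
"; python3 l.py
```

```text
clock: 12.75
tool_pos: [0.5502, 0.0679, 0.3393]
eef_rot: [0.741, 0.598, 0.232, -0.199]
contact_force: [-0.3, 0.5, -1.4]
opening: 0.267
clock: 13.08
tool_pos: [0.5508, 0.0694, 0.3424]
eef_rot: [0.74, 0.599, 0.233, -0.196]
contact_force: [0.2, -0.6, -1.6]
opening: 0.265
clk 13.08 grasp pt in fitting [ 62.9   3.2 357.9] TCP [ 73.9   3.4 342.4] rot tool [ 0.8 35.5 -0.2] F fit [-0.6 -0.4 -1.6] |M| [-0.74  0.22 -0.02] op 23.3 q [ 0.62  0.6  -0.81  1.78 -0.25  0.77 -0.09]
lamp_box side [([389.0, 256.6], 0.57)]
lamp_box top [([338.3, 146.6], 0.87)]
bottle side [([299.6, 280.0], 0.54)]
bottle top [([495.2, 221.3], 0.7)]
tub side [([243.1, 201.7], 0.7)]
tub top [([154.5, 226.3], 0.92)]
screwdriver side [([407.6, 465.0], 0.9)]
screwdriver top [([539.8, 294.8], 0.96)]
lamp side [([386.5, 255.6], 0.24)]
lamp top [([274.5, 244.9], 0.87)]
lamp_spring_end side [([289.7, 173.6], 0.68)]
lamp_spring_end top [([278.6, 244.8], 0.92)]
lamp_socket_end side [([290.0, 176.6], 0.84)]
lamp_socket_end top [([274.0, 243.3], 0.6)]
[-0.001 -0.002  0.002 -0.    -0.001 -0.001 -0.002]
clk 13.88 grasp pt in fitting [ 63.1   2.5 359.1] TCP [ 74.1   2.7 343.6] rot tool [ 0.6 35.5 -0.2] F fit [ 0.5  0.3 -1.3] |M| [-0.66  0.15 -0.04] op 23.1 q [ 0.62  0.6  -0.81  1.78 -0.25  0.77 -0.09]
```

View pics/side10.png

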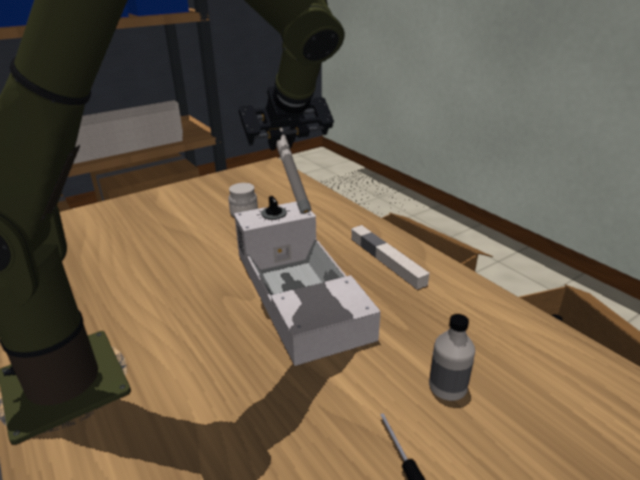

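View pics/top10.png

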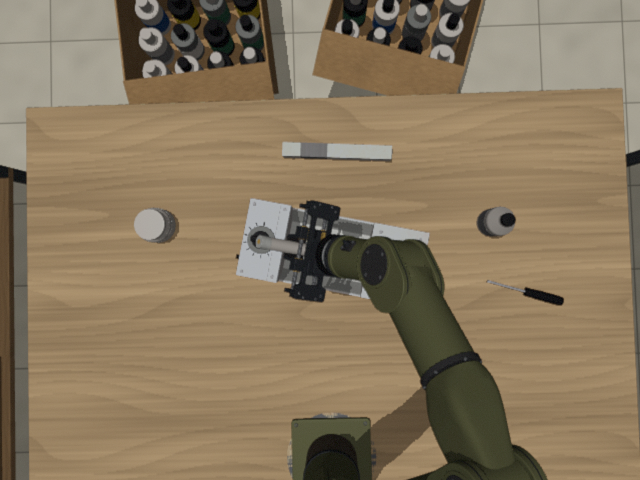

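```bash
python3 -c "
from h import *
print(proj('side',F2W([[-.084,.002,.252]],V)))
finish_job()"; python3 l.py
```

```text
[[305.56738861 211.73777069]]
the job is handed in; nothing more can be done
the job is handed in; nothing more can be done
```

The lamp is out and the job is handed in, with the arm still gripping the lamp above the fitting. It took about 14 s of the 67 s allowed; `finish_job()` gives no verdict.

- **Dimmer:** With the lamp still in place, I turned the knob anticlockwise to its stop. The turning moment jumped to about 0.75 N m at the expected angle. The last 3° or so of turning only made the grip slip on the bar. In later pictures the white mark points along the axis towards the lamp.
- **Freeing the lamp:** I pushed it 31 mm into the sprung end. The steady push was about 3–4 N, with one brief reading of about 6 N sideways and 6 N downwards, which I eased off straight away. The socket end came free of the box.
- **Drawing it out:** I tilted the socket end up to about 36°, drew the lamp out along its axis until it was clear of the hood lip and short of the knob, then lifted it.
- **Last checks:** By calculation the lamp's lowest point is about 240 mm above the bench; the box is 130 mm high. The lower end showed in the side view within about 4 pixels of where I predicted, and the joints were at rest. The force reading was about 1.3 N, which matches the lamp's weight. All four bystander objects look the same as in the first pictures.

Some readings disagreed:
- The finger opening on the lamp read about 23.3 mm instead of 26 mm, but it stayed constant and there was no slip.
- One side-view network result placed the bottle on the fitting. The pictures and the top view show the bottle has not moved.
- Fitting-pose estimates from the two cameras alone differed by about 10 mm. I used the combined fit, which matched the contacts I felt.

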